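Slide the chopping board out over the sink and sweep off the carrot ends

ROBOT

A 6-joint arm with a two-finger parallel gripper is mounted at the origin on a cart in front of the work surface, level with it; the furniture and walls round the work are solid. World frame = base frame: x ahead of the robot, y to its left, z up, the work surface at z = 0. Lengths are in mm, angles in rad, forces in N, time in s.
With the tool pointing down it reaches from about 400 to 925 mm from the base axis. Payload 12.5 kg.
Tool frame: the origin (TCP) lies midway between the tips of the shut fingers; the grasp point (between the pads) lies 19 mm behind it; z points along the fingers, y is the line along which they close (so a half turn about z gives the same grasp; the last joint's range is limited). The gripper opens to 95 mm and grips with 3 to 60 N. Pads are 20 mm wide; open, the fingers measure 119 mm over their backs; the gripper's body (75 mm by 180 mm) begins 59 mm behind the grasp point.
Start: joints at [1.076, 0.491, 1.559, -0, 1.092, -0.106], TCP at [236.909, 578.378, 214.661] pointing down, gripper open.
Joint ranges: [-3.1, 3.1], [-0.84, 2.19], [0.05, 2.79], [-1.13, 4.28], [0.06, 2.93], [-2.69, 2.69]. Speed limits (rad/s): [2.22, 2.22, 2.79, 3.14, 3.14, 3.14].

INTERFACE

Orientations are given as [roll, pitch, yaw] about the fixed x, y, z axes, in that order (R = Rz(yaw) Ry(pitch) Rx(roll)).
In Python, from cell import state, read_camera, camera_info, env gives the robot as it stands.
- The arm moves only by the tool move_arm, never from a script. Its argument "commands" is a list of rows, each a list of 3 entries, a list of its own where there are three numbers: the shift along the world's x, y, z in cm, then the turn, a rotation vector about the world's x, y, z in degrees, then the opening, from 0 (shut) to 1 (fully open). A call has 1 to 10 rows; each row shifts and turns the commanded pose from where the row before left it; what a row does not reach is not made up. A row lasts 1/10 s, in which the tool goes at most 50 mm and 8.59 degrees, less where a joint would pass 70% of its speed; a pose out of reach is approached as far as the arm can. A call with a gripper value outside its range is refused whole. The fingers move at their own pace and stop on an object; the grip force is fixed at half the most. Time passes only in rows, so rows that do not move let the fingers close. It gives the time, the measured TCP pose, the force, the opening and the grip force at its end, in the units of the state.
- state(): the state, without advancing time (a new reading comes with each control period).
- read_camera(name): name is "scene" or "side" or "wrist"; returns the picture (400x640x3 uint8, blue, green, red); there is no depth.
- camera_info(name): a dict with "K" (3x3 intrinsics, pixels), "cam_to_world" (4x4, takes a point from camera to world coordinates). Camera axes: x right, y down, z forward; pixel columns grow to the right and rows downward; lengths in mm; the calibration is good to about 2 mm. A picture is of the moment at which its call begins: read the wrist's pose just before it. camera_info takes no time and is no camera call; for the wrist camera it gives the pose at the moment of the call.
- env.job_done(): hands the job in; it is judged then, once.
The state is a dict: "t": time; "joints": joint angles; "qvel": joint speeds; "tau": joint torques, N m; "eef_pos": TCP position; "tcp_rot": TCP orientation; "ft_force": force on the tool from outside, world axes, zero at the start; "moment": the same for the moment, N m; "opening": opening from 0.0 (shut) to 1.0 (fully open); "grip_force": force on a finger pad.
Only numpy, scipy, OpenCV 4.12 (cv2) and the standard library are available. Lean on these libraries where they do the work, as an engineer would, in place of code of your own. Each camera call takes 0.05 s, during which the arm holds its last target. There are 200 camera calls.

TASK

Without gripping or lifting anything, push the chopping board to the left with your fingertips until its whole scrap opening hangs over the sink bowl, with the board still lying flat on all its feet on the worktop (its front feet may come up against the raised sink rim). Then push the two carrot ends along the board with the fingertips so that both drop through the opening into the sink bowl, and leave the things standing round the board where they are.

Things in the scene. Friction and masses are not known exactly. Their poses are not given: they have to be found in the camera images.
- board: brown wooden chopping board, 340 mm long (its y axis, pointing about to the left, to the sink), 220 wide (x), 14 thick, about 0.8 kg, on four rubber feet 6 mm high: underside 6 mm, top 20 mm above the worktop. Origin: centre of the board, on the worktop under it; z up. Near the left end a scrap opening goes right through it, x -60 to 60 mm, y 95 to 150 mm. It slides with a few newtons
- opening_near_front (a point): corner of the scrap opening (120 x 55 mm) on the board's top: on the opening's edge nearest to the middle of the board, on the robot's side (board x = -60, y = 95 mm)
- opening_near_back (a point): the other corner of that same near edge of the opening, on the side away from the robot (board x = 60, y = 95 mm)
- board_right_end (a point): middle of the top edge of the board's right end face (board y = -170 mm), the face to push; the face is upright, from 6 to 20 mm above the worktop
- bowl_edge (a point): fixed point on the right-hand edge of the sink's large bowl, which is straight and runs along world x. From it the bowl reaches 260 mm to the left (+y), and from x = 0.405 to 0.80; its floor is 164 mm below the worktop, a steel strainer covers the waste. Between bowl and worktop lies the sink rim, 39 mm wide and 4 mm high, which the board's underside clears by 2 mm
- carrot_end_a: cut-off top end of a carrot, orange with short green stalk stubs, a dome 27 mm across and 20 mm high (24 with the stubs) standing on its flat cut face on the board's right-hand part, about 15 g. Origin: centre of the cut face. It slides easily
- carrot_end_b: a second, like carrot end, nearer to the opening. Origin: centre of the cut face
- carrot_bowl: white bowl full of carrot slices, 128 mm across, 52 mm high, beyond the board: leave it alone. Origin: centre of its underside
- salt_shaker: clear salt shaker with a grey cap, 44 mm across, 90 mm high, beyond the board: leave it alone. Origin: centre of its underside
- wood_lid_jar: small white jar with a brown wooden lid, 47 mm across, 78 mm high, to the right of the board: leave it alone. Origin: centre of its underside
- scissors: kitchen scissors with black handles lying flat, 87 x 199 x 9 mm, to the right of the board: leave them alone. Origin: middle of their length, on the worktop
- front_foot (a point): underside of one of the two feet nearer the sink, 18 mm across (board x = -85 and 85, y = 24 mm; this one is at -85). They meet the side of the raised sink rim, and stop the board, when the opening's near edge is 23 mm past the bowl edge. The other two feet are at y = -150 mm

How it is judged:
By the outcome, as a careful person would: the job done as asked, in the order asked, and still so for the second after the job is handed in, with the robot touching nothing.
It also fails if it takes over 58 s, if anything falls off the work surface, if the arm or the gripper's body presses on something with over 40 N, if the wrist force passes 120 N, or if a joint passes its speed limit or range.

## Working session

There is one attempt and no reset: what is moved stays moved. The work goes in short steps, Python scripts to look and compute and a tool call to move; the robot and the scene stay as the last step left them, time stands still between calls to the robot, and variables do not carry over. Pictures are saved under pics/ and viewed, at most 10 in all, crops included, and the job is handed in when it is done.

Besides the shell and the picture viewer there is one more tool, called after "Call:" by a JSON object that holds its "fn" and its "kwargs", one argument or row to a line. move_arm: Moves the arm, as the interface text tells. Its arguments: {"type":"object","properties":{"commands":{"type":"array"}},"required":["commands"]}

```bash
mkdir -p pics; cat > h.py <<'E'
import numpy as np, cv2
from cell import state, read_camera, camera_info, env
def ray(name,uv,z,ci=None):
    ci=ci or camera_info(name);K=np.array(ci["K"]);T=np.array(ci["cam_to_world"])
    uv=np.atleast_2d(np.array(uv,float));d=np.c_[uv,np.ones(len(uv))]@np.linalg.inv(K).T@T[:3,:3].T
    o=T[:3,3];return o+d*((z-o[2])/d[:,2])[:,None]
def proj(name,P,ci=None):
    ci=ci or camera_info(name);K=np.array(ci["K"]);T=np.linalg.inv(np.array(ci["cam_to_world"]))
    p=np.atleast_2d(P)@T[:3,:3].T+T[:3,3];p=p@K.T;return p[:,:2]/p[:,2:]
E
python3 - <<'E'
from h import *
for n in("scene","side"):
    cv2.imwrite(f"pics/{n}0.png",read_camera(n)); print(n,np.array(camera_info(n)["cam_to_world"]).round(2).tolist())
s=state();print(s["t"],s["eef_pos"],s["tcp_rot"],s["ft_force"])
E
```

```text
scene [[0.69, -0.45, 0.57, -22.94], [-0.73, -0.45, 0.52, -468.64], [0.02, -0.77, -0.64, 731.16], [0.0, 0.0, 0.0, 1.0]]
side [[-0.93, -0.2, 0.3, 77.38], [-0.36, 0.53, -0.76, 1346.18], [-0.01, -0.82, -0.57, 984.31], [0.0, 0.0, 0.0, 1.0]]
0.1 [236.76528529 578.16854051 214.11415263] [-3.14056272e+00 -1.30841774e-04  2.75283795e+00] [ 0.54994789 -0.27051181  0.6164363 ]
```

View pics/scene0.png

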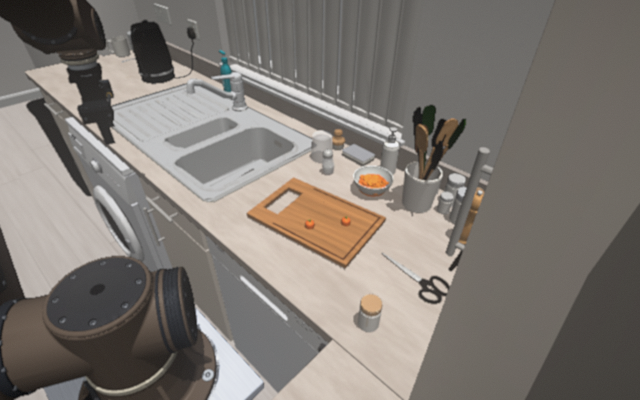

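View pics/side0.png

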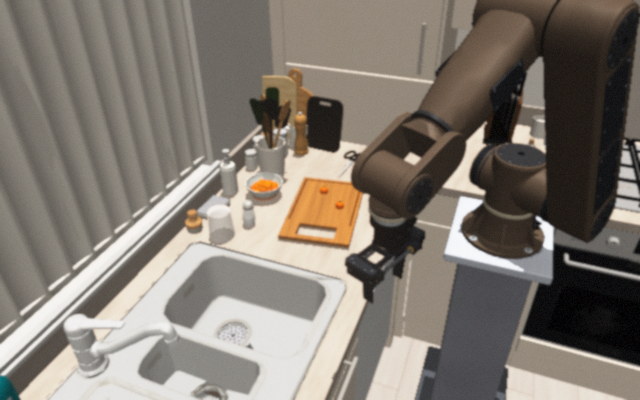

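The scene view shows the board (corners about (249,214), (293,181), (384,217), (345,262)), carrots at (310,224) and (346,221), and the sink to its left. The side view shows the opening at (317,233) and the bowl edge near (325,285).

```bash
cat >> h.py <<'E'
def board(name,im,roi):
    x0,y0,x1,y1=roi;h=cv2.cvtColor(im,cv2.COLOR_BGR2HSV)
    m=cv2.inRange(h,(5,110,60),(20,255,255));mm=np.zeros_like(m);mm[y0:y1,x0:x1]=m[y0:y1,x0:x1]
    mm=cv2.morphologyEx(mm,cv2.MORPH_CLOSE,np.ones((3,3)))
    cs,hi=cv2.findContours(mm,cv2.RETR_CCOMP,cv2.CHAIN_APPROX_NONE)
    i=max(range(len(cs)),key=lambda i:cv2.contourArea(cs[i]))
    out=cs[i];holes=[c for j,c in enumerate(cs) if hi[0][j][3]==i and cv2.contourArea(c)>60]
    return out,holes
def red(name,im,roi):
    x0,y0,x1,y1=roi;h=cv2.cvtColor(im,cv2.COLOR_BGR2HSV)
    m=cv2.inRange(h,(0,190,130),(9,255,255));mm=np.zeros_like(m);mm[y0:y1,x0:x1]=m[y0:y1,x0:x1]
    n,l,s,c=cv2.connectedComponentsWithStats(mm);return [(c[i].round(1),s[i,4],s[i,:4]) for i in range(1,n) if s[i,4]>12]
E
python3 - <<'E'
from h import *
for n,roi in(("scene",(235,170,400,275)),("side",(270,170,372,255))):
    im=read_camera(n);o,hs=board(n,im,roi)
    P=ray(n,o[:,0],20)[:,:2].astype(np.float32)
    print(n,cv2.minAreaRect(P));q=cv2.approxPolyDP(o,8,True)[:,0];print(q.tolist(),ray(n,q,20)[:,:2].round().tolist())
    for c in hs:
        print("hole",cv2.minAreaRect(ray(n,c[:,0],20)[:,:2].astype(np.float32)),c[:,0].mean(0))
    for c,a,s in red(n,im,roi): print("red",c,a,s,ray(n,c,31)[0].round(),im[int(c[1]),int(c[0])])
    v=im[(roi[1]+roi[3])//2,(roi[0]+roi[2])//2];print(cv2.cvtColor(v[None,None],cv2.COLOR_BGR2HSV))
s=read_camera("scene");d=read_camera("side")
a=cv2.resize(s[70:290,140:460],None,fx=2.4,fy=2.4,interpolation=2);cv2.imwrite("pics/sc.png",a)
a=cv2.resize(d[160:340,170:390],None,fx=3.3,fy=3.3,interpolation=2);cv2.imwrite("pics/sd.png",a)
E
```

```text
scene ((548.0104370117188, 90.58070373535156), (221.9412078857422, 340.3007507324219), 8.562514305114746)
[[248, 212], [344, 265], [384, 219], [294, 178]] [[423.0, 242.0], [466.0, -89.0], [676.0, -59.0], [631.0, 271.0]]
hole ((529.1804809570312, 210.231201171875), (123.11957550048828, 60.723236083984375), 8.828920364379883) [282.5        200.88157895]
[[[ 14 138 202]]]
side ((549.497802734375, 103.70341491699219), (219.42897033691406, 353.1943664550781), 8.756269454956055)
[[304, 178], [279, 237], [347, 246], [362, 191]] [[682.0, -46.0], [626.0, 288.0], [419.0, 256.0], [464.0, -38.0]]
hole ((529.7880249023438, 225.58163452148438), (124.5164566040039, 54.19451904296875), 9.113408088684082) [316.21348315 232.01123596]
[[[ 15 177 217]]]
```

View pics/sd.png

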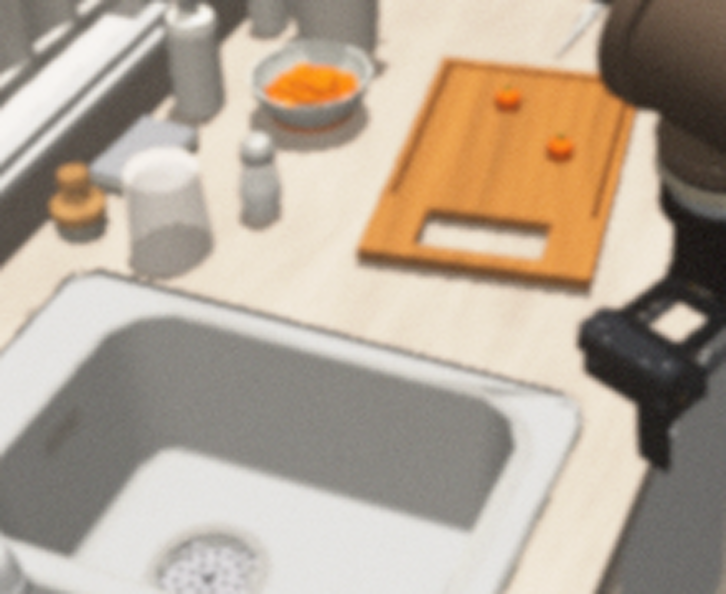

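View pics/sc.png

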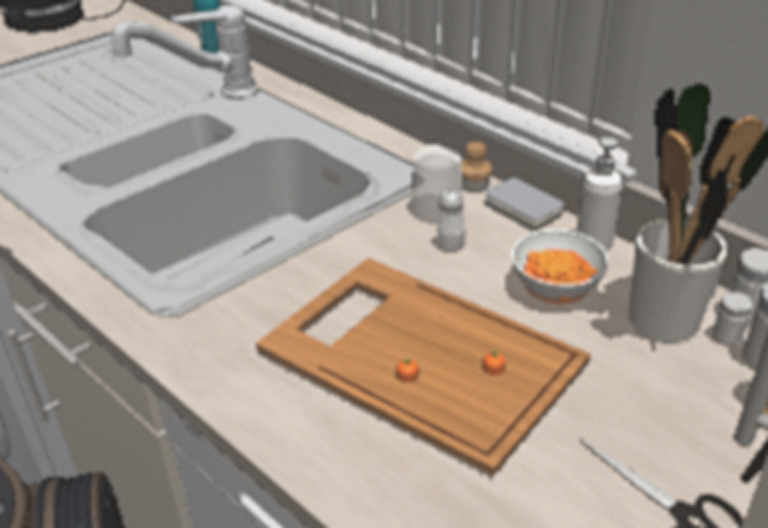

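Readable now: carrots at scene px (310,224) and (346,221), side px (324,190) and (340,205). In the side view the bowl edge runs (221,256)–(322,283).

```bash
python3 - <<'E'
from h import *
S=lambda x,y:(140+x/2.4,70+y/2.4); D=lambda x,y:(170+x/3.3,160+y/3.3)
def tri(a,b):
    A=[]
    for n,uv in(("scene",a),("side",b)):
        p=ray(n,uv,0)[0];o=np.array(camera_info(n)["cam_to_world"])[:3,3];A.append((o,(p-o)/np.linalg.norm(p-o)))
    M=sum(np.eye(3)-np.outer(d,d) for o,d in A);b=sum((np.eye(3)-np.outer(d,d))@o for o,d in A);p=np.linalg.solve(M,b)
    return p.round(1),[np.linalg.norm(np.cross(p-o,d)).round(1) for o,d in A]
for k,a,b in(("cA",(494,362),(508,98)),("cB",(407,370),(560,148)),("board nearfront",(260,348),(588,286)),("board near back",(369,262),(360,260)),
  ("board right back",(588,355),(445,60)),("hole nearback",(387,295),(428,212)),("hole nearfront",(335,345),(550,225))): print(k,tri(S(*a),D(*b)))
for k,p in(("bowl edge",[(170,318),(340,360),(500,405)]),("rim",[(100,272),(340,338),(575,403)])): print(k,ray("side",[D(*x) for x in p],4).round().tolist())
print("scene bowl edge",ray("scene",[S(155,275),S(260,230),S(355,190)],4).round().tolist(),"rim",ray("scene",[S(180,312),S(300,250),S(412,190)],4).round().tolist())
print("shaker base scene/side",ray("scene",S(452,243),0).round(),ray("side",D(262,218),0).round())
print("bowl",ray("scene",S(559,258),52).round(),ray("side",D(313,83),52).round(),"glass",ray("side",D(172,268),0).round())
print("jar",ray("scene",(369,323),0).round(),"sc tip",ray("scene",S(583,440),0).round(),ray("scene",(430,298),0).round())
E
```

```text
cA (array([585.7,   9.3,  27.4]), [np.float64(0.7), np.float64(0.7)])
cB (array([506.1,  73.3,  26.1]), [np.float64(0.4), np.float64(0.4)])
board nearfront (array([421. , 242.7,   7.8]), [np.float64(1.6), np.float64(1.6)])
board near back (array([633.3, 278.7,   6.7]), [np.float64(3.7), np.float64(3.7)])
board right back (array([684.2, -55.3,  14.7]), [np.float64(1.7), np.float64(1.7)])
hole nearback (array([595.5, 201.2,  15.1]), [np.float64(1.4), np.float64(1.4)])
hole nearfront (array([482.3, 176.2,  13.5]), [np.float64(3.2), np.float64(3.2)])
bowl edge [[755.0, 412.0, 4.0], [590.0, 408.0, 4.0], [441.0, 410.0, 4.0]]
rim [[848.0, 379.0, 4.0], [602.0, 382.0, 4.0], [383.0, 386.0, 4.0]]
scene bowl edge [[418.0, 466.0, 4.0], [584.0, 453.0, 4.0], [754.0, 437.0, 4.0]] rim [[397.0, 375.0, 4.0], [592.0, 373.0, 4.0], [817.0, 375.0, 4.0]]
shaker base scene/side [[760. 237.   0.]] [[749. 250.   0.]]
bowl [[777.  64.  52.]] [[769.  88.  52.]] glass [[792. 346.   0.]]
jar [[ 392. -229.    0.]] sc tip [[ 583. -126.    0.]] [[ 545. -292.    0.]]
```

Call:
{"fn": "move_arm", "kwargs": {
  "commands": [
    [[2.1,-4.2,0],[0,0,-3.7],1],
    [[2.1,-4.2,0],[0,0,-3.7],1],
    [[2.1,-4.2,0],[0,0,-3.7],1],
    [[2.1,-4.2,0],[0,0,-3.7],1],
    [[2.1,-4.2,0],[0,0,-3.7],1],
    [[2.1,-4.2,0],[0,0,-3.7],1],
    [[2.1,-4.2,0],[0,0,-3.7],1],
    [[2.1,-4.2,0],[0,0,-3.7],1]
  ]
}}

```text
t: 1.1
eef_pos: [405.4, 240.7, 214.9]
tcp_rot: [3.141, 0.0, 2.234]
ft_force: [1.1, 0.7, -0.2]
opening: 1.001
grip_force: 0.0
```

Call:
{"fn": "move_arm", "kwargs": {
  "commands": [
    [[2.1,-4.2,0],[0,0,-3.7],1],
    [[2.1,-4.2,0],[0,0,-3.7],1],
    [[2.1,-4.2,0],[0,0,-3.7],1],
    [[2.1,-4.2,0],[0,0,-3.7],1],
    [[2.1,-4.2,0],[0,0,-3.7],1],
    [[2.1,-4.2,0],[0,0,-3.7],1],
    [[2.1,-4.2,0],[0,0,-3.7],1],
    [[2.1,-4.2,0],[0,0,-3.7],1],
    [[0,0,0],[0,0,0],1],
    [[0,0,0],[0,0,0],1]
  ]
}}

```text
t: 2.1
eef_pos: [572.7, -94.3, 214.1]
tcp_rot: [-3.141, -0.001, 1.718]
ft_force: [0.3, 1.1, -0.4]
opening: 1.003
grip_force: 0.0
```

```bash
python3 - <<'E'
from h import *
s=state();print(s["t"],s["eef_pos"],s["tcp_rot"],s["opening"],s["joints"])
im=read_camera("wrist");cv2.imwrite("pics/w1.png",im)
ci=camera_info("wrist");p=s["eef_pos"];print(proj("wrist",[[466,-89,20],[676,-59,20],p],ci).round())
E
```

```text
2.1 [572.71609879 -94.30363733 214.13085469] [-3.14084647e+00 -5.27726610e-04  1.71816521e+00] 1.0026446757017022 [-2.77060031e-01  4.28350973e-01  1.67102142e+00  2.00957706e-04
  1.04311757e+00 -4.24530374e-01]
[[226. 159.]
 [411. 161.]
 [318. 245.]]
```

View pics/w1.png

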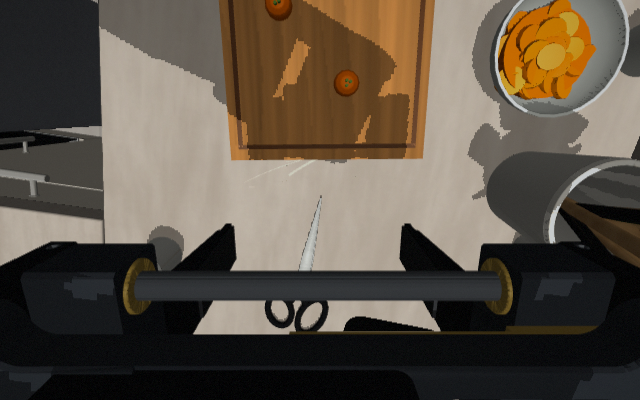

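The wrist view shows the board's right end from (231,159) to (424,158), carrots at (346,83) and (278,5), and the scissors tip at (321,195), which lies between the fingers.

```bash
python3 - <<'E'
from h import *
print(ray("wrist",[(231,159),(424,158)],20).round(1),ray("wrist",[(346,83),(278,5)],28).round(1),ray("wrist",(321,195),0).round(1),ray("wrist",(492,240),80).round())
E
```

```text
[[471.2 -87.8  20. ]
 [689.9 -53.9  20. ]] [[587.   12.2  28. ]
 [507.4  74.6  28. ]] [[ 580.8 -119.8    0. ]] [[ 757. -120.   80.]]
```

Call:
{"fn": "move_arm", "kwargs": {
  "commands": [
    [[0,0,-4],[0,0,0],1],
    [[0,0,-4],[0,0,0],1],
    [[0,0,-4],[0,0,0],1],
    [[0,0,-4],[0,0,0],1],
    [[0,0,-2.5],[0,0,0],1],
    [[0,0,-1.2],[0,0,0],1],
    [[0,0,-0.7],[0,0,0],1],
    [[0,0,0],[0,0,0],1]
  ]
}}

```text
t: 2.95
eef_pos: [573.0, -93.1, 11.0]
tcp_rot: [3.141, 0.0, 1.72]
ft_force: [0.9, -0.7, 0.4]
opening: 1.0
grip_force: 0.0
```

Call:
{"fn": "move_arm", "kwargs": {
  "commands": [
    [[-0.05,0.4,0],[0,0,0],1],
    [[-0.05,0.4,0],[0,0,0],1],
    [[0,0.4,0],[0,0,0],1],
    [[0,0.4,0],[0,0,0],1],
    [[0,0.5,0],[0,0,0],1],
    [[0,0.6,0],[0,0,0],1],
    [[0,0.6,0],[0,0,0],1],
    [[0,0.6,0],[0,0,0],1]
  ]
}}

```text
t: 3.75
eef_pos: [572.7, -54.9, 11.7]
tcp_rot: [3.139, 0.001, 1.72]
ft_force: [0.2, -6.0, 4.2]
opening: 0.999
grip_force: 3.0
```

Call:
{"fn": "move_arm", "kwargs": {
  "commands": [
    [[0,0.6,0],[0,0,-0.4],1],
    [[0,0.6,0],[0,0,-0.4],1],
    [[0,0.6,0],[0,0,-0.4],1],
    [[0,0.6,0],[0,0,-0.4],1],
    [[0,0.6,0],[0,0,-0.4],1],
    [[0,0.6,0],[0,0,-0.4],1],
    [[0,0.6,0],[0,0,-0.4],1],
    [[0,0.6,0],[0,0,-0.4],1],
    [[0,0.6,0],[0,0,-0.4],1],
    [[0,0.6,0],[0,0,-0.4],1]
  ]
}}

```text
t: 4.75
eef_pos: [572.3, 5.2, 11.7]
tcp_rot: [3.14, 0.001, 1.65]
ft_force: [-1.0, -6.1, 4.4]
opening: 0.999
grip_force: 3.1
```

Call:
{"fn": "move_arm", "kwargs": {
  "commands": [
    [[0,0.6,0],[0,0,-0.4],1],
    [[0,0.6,0],[0,0,-0.4],1],
    [[0,0.6,0],[0,0,-0.4],1],
    [[0,0.6,0],[0,0,-0.4],1],
    [[0,0.6,0],[0,0,-0.4],1],
    [[0,0.6,0],[0,0,-0.4],1],
    [[0,0.6,0],[0,0,-0.4],1],
    [[0,0.6,0],[0,0,-0.4],1],
    [[0,0.6,0],[0,0,-0.4],1],
    [[0,0.6,0],[0,0,-0.4],1]
  ]
}}

```text
t: 5.75
eef_pos: [572.1, 65.3, 11.6]
tcp_rot: [3.14, 0.001, 1.58]
ft_force: [-0.7, -6.6, 4.7]
opening: 0.999
grip_force: 3.3
```

```bash
python3 - <<'E'
from h import *
s=state();print(s["t"],s["eef_pos"],s["tcp_rot"],s["ft_force"])
im=read_camera("scene");d=read_camera("side")
a=cv2.resize(im[90:270,160:420],None,fx=2,fy=2,interpolation=2);b=cv2.resize(d[160:340,190:390],None,fx=2,fy=2,interpolation=2)
cv2.imwrite("pics/p2.png",np.hstack([a[:,:400],b]))
E
```

```text
5.75 [572.13596881  65.25828198  11.63213699] [3.14045611e+00 6.84040531e-04 1.58012393e+00] [-0.73932326 -6.59584786  4.6659659 ]
```

View pics/p2.png

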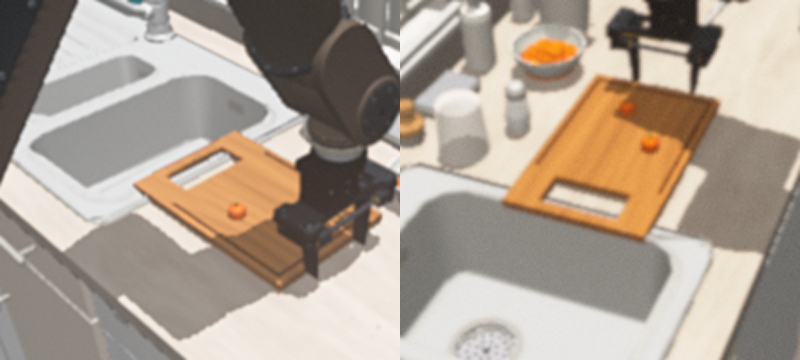

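Both views show the board straightened and its left end at the rim, with the carrots still standing on it. I continue to push.

Call:
{"fn": "move_arm", "kwargs": {
  "commands": [
    [[0,0.6,0],[0,0,0],1],
    [[0,0.6,0],[0,0,0],1],
    [[0,0.6,0],[0,0,0],1],
    [[0,0.6,0],[0,0,0],1],
    [[0,0.6,0],[0,0,0],1],
    [[0,0.6,0],[0,0,0],1],
    [[0,0.6,0],[0,0,0],1],
    [[0,0.6,0],[0,0,0],1],
    [[0,0.6,0],[0,0,0],1],
    [[0,0.6,0],[0,0,0],1]
  ]
}}

```text
t: 6.85
eef_pos: [572.2, 125.2, 11.2]
tcp_rot: [3.141, 0.0, 1.58]
ft_force: [0.1, -5.6, 5.1]
opening: 0.998
grip_force: 3.1
```

Call:
{"fn": "move_arm", "kwargs": {
  "commands": [
    [[0,0.6,0],[0,0,0],1],
    [[0,0.5,0],[0,0,0],1],
    [[0,0.4,0],[0,0,0],1],
    [[0,0.3,0],[0,0,0],1],
    [[0,0,0],[0,0,0],1]
  ]
}}

```text
t: 7.35
eef_pos: [572.1, 143.5, 11.1]
tcp_rot: [3.141, -0.0, 1.58]
ft_force: [0.5, -0.7, 0.9]
opening: 1.0
grip_force: 0.6
```

```bash
python3 - <<'E'
from h import *
s=state();print(s["t"],s["eef_pos"],s["tcp_rot"],s["ft_force"])
d=read_camera("side");o,hs=board("side",d,(200,170,390,330))
q=cv2.approxPolyDP(o,5,True)[:,0];print(q.tolist(),ray("side",q,20).round().tolist())
for c in hs:
    r=cv2.minAreaRect(ray("side",c[:,0],20)[:,:2].astype(np.float32));print(r,cv2.boxPoints(r).round())
print(red("side",d,(200,170,390,330)))
im=read_camera("wrist")
b=cv2.resize(d[160:320,210:370],None,fx=2.5,fy=2.5,interpolation=2);cv2.imwrite("pics/p3.png",np.hstack([b,im[:,120:520]]))
E
```

```text
7.35 [572.14993785 143.51082544  11.08080713] [ 3.14063842e+00 -7.66099235e-05  1.57995635e+00] [ 0.45643738 -0.68060716  0.88287367]
[[279, 210], [228, 279], [300, 299], [340, 224]] [[684.0, 162.0, 20.0], [680.0, 503.0, 20.0], [466.0, 502.0, 20.0], [474.0, 163.0, 20.0]]
((575.038818359375, 453.7904052734375), (120.92760467529297, 54.24186325073242), 0.7703298330307007) [[514. 480.]
 [515. 426.]
 [636. 427.]
 [635. 482.]]
[]
```

View pics/p3.png

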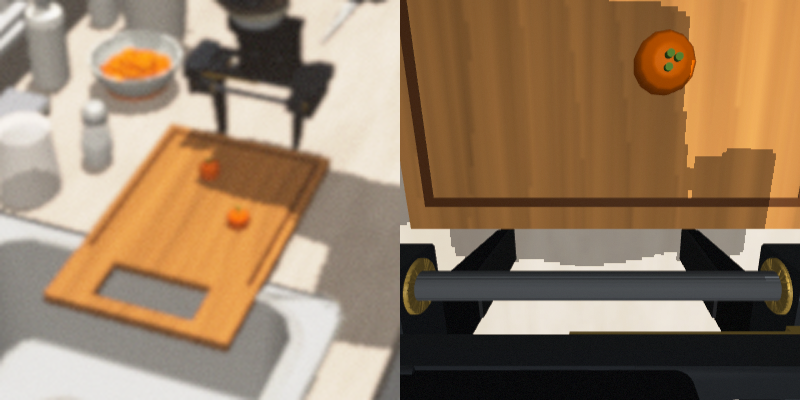

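The side view shows the opening entirely over the bowl (near edge y≈426, bowl edge ≈413), with carrots at side px (293,228) and (305,247). I push 4 mm more for margin, then back off and lift.

```bash
python3 - <<'E'
from h import *
print(ray("side",[(293.2,228),(305.2,246.8)],28).round(1),ray("wrist",(385,62),30).round(1), ray("wrist",[(385,62)],20).round(1))
E
```

```text
[[598.4 242.   28. ]
 [529.8 311.3  28. ]] [[600.7 237.7  30. ]] [[602.7 239.1  20. ]]
```

Call:
{"fn": "move_arm", "kwargs": {
  "commands": [
    [[0,0.3,0],[0,0,0],1],
    [[0,0.2,0],[0,0,0],1],
    [[0,0,0],[0,0,0],1],
    [[0,-0.5,0],[0,0,0],1],
    [[0,-1,0],[0,0,0],1],
    [[0,0,3],[0,0,0],0.6],
    [[0,0,4],[0,0,0],0.3],
    [[0,0,3],[0,0,0],0.17],
    [[0,0,0],[0,0,0],0.17],
    [[0,0,0],[0,0,0],0.17]
  ]
}}

```text
t: 8.45
eef_pos: [571.9, 132.9, 110.8]
tcp_rot: [3.141, -0.0, 1.58]
ft_force: [-0.5, 0.4, -0.1]
opening: 0.633
grip_force: 0.0
```

Call:
{"fn": "move_arm", "kwargs": {
  "commands": [
    [[-1,3,0],[0,0,0],0.17],
    [[-1,4,0],[0,0,0],0.17],
    [[-1.2,4,0],[0,0,0],0.17],
    [[-1,2,0],[0,0,0],0.17],
    [[0,0,0],[0,0,0],0.17],
    [[0,0,0],[0,0,0],0.17],
    [[0,0,0],[0,0,0],0.17]
  ]
}}

```text
t: 9.15
eef_pos: [530.2, 262.3, 109.9]
tcp_rot: [-3.141, 0.0, 1.579]
ft_force: [0.6, 0.1, -1.3]
opening: 0.173
grip_force: 0.0
```

```bash
python3 - <<'E'
from h import *
s=state();print(s["eef_pos"],s["tcp_rot"],s["opening"])
im=read_camera("wrist");cv2.imwrite("pics/w4.png",im)
for c,a,b in red("w",im,(0,0,640,400)): print(c,a,b,ray("wrist",c,30).round(1))
E
```

```text
[530.15951381 262.28416739 109.93763061] [-3.14068209e+00  4.92919617e-04  1.57904517e+00] 0.17312541511272017
```

View pics/w4.png

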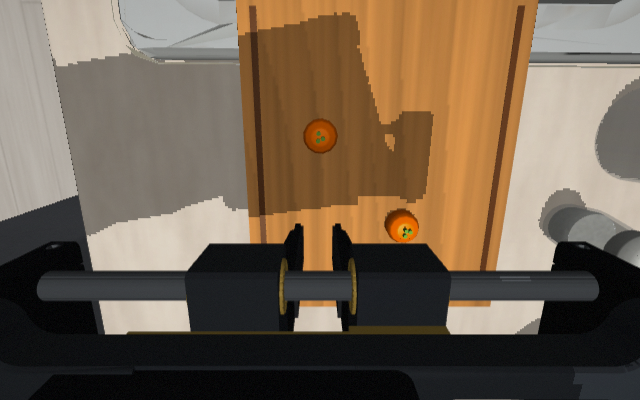

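The wrist view shows carrot B at (320,136), carrot A at (402,226), fingertips straddling x≈318, and the shaker top at lower right, well clear of the fingers.

```bash
python3 - <<'E'
from h import *
print(ray("wrist",[(320,136),(402,225)],30).round(1)); print(proj("wrist",[[530,262,110]]))
# shaker top near (620,240)
print(ray("wrist",[(570,225),(630,245)],90).round())
E
```

```text
[[531.7 316.9  30. ]
 [600.7 244.5  30. ]]
[[317.04255786 243.38439338]]
[[690. 267.  90.]
 [731. 254.  90.]]
```

Call:
{"fn": "move_arm", "kwargs": {
  "commands": [
    [[0.1,1.5,-2],[0,0,0],0.17],
    [[0,0,-3],[0,0,0],0.17],
    [[0,0,-2],[0,0,0],0.17],
    [[0,0,-1.2],[0,0,0],0.17],
    [[0,0,-0.5],[0,0,0],0.17],
    [[0,0,0],[0,0,0],0.17],
    [[0,0,0],[0,0,0],0.17]
  ]
}}

```text
t: 9.9
eef_pos: [531.5, 278.3, 24.5]
tcp_rot: [3.14, -0.0, 1.58]
ft_force: [-0.9, 0.3, -0.5]
opening: 0.169
grip_force: 0.0
```

Call:
{"fn": "move_arm", "kwargs": {
  "commands": [
    [[0,0.4,0],[0,0,0],0.17],
    [[0,0.4,0],[0,0,0],0.17],
    [[0,0.5,0],[0,0,0],0.17],
    [[0,0.6,0],[0,0,0],0.17],
    [[0,0.6,0],[0,0,0],0.17],
    [[0,0.6,0],[0,0,0],0.17],
    [[0.1,0.6,0],[0,0,0],0.17],
    [[0.1,0.6,0],[0,0,0],0.17],
    [[0.1,0.6,0],[0,0,0],0.17],
    [[0.1,0.6,0],[0,0,0],0.17]
  ]
}}

```text
t: 10.9
eef_pos: [535.0, 333.9, 23.6]
tcp_rot: [3.142, 0.0, 1.58]
ft_force: [0.3, -0.7, 0.4]
opening: 0.168
grip_force: 0.1
```

```bash
python3 - <<'E'
from h import *
s=state();print(s["eef_pos"],s["ft_force"])
im=read_camera("wrist");d=read_camera("side")
b=cv2.resize(d[160:320,210:370],None,fx=2.5,fy=2.5,interpolation=2);cv2.imwrite("pics/p5.png",np.hstack([b,im[:,120:520]]))
E
```

```text
[535.01314375 333.85696654  23.61465322] [ 0.29908085 -0.66709877  0.36584114]
```

View pics/p5.png

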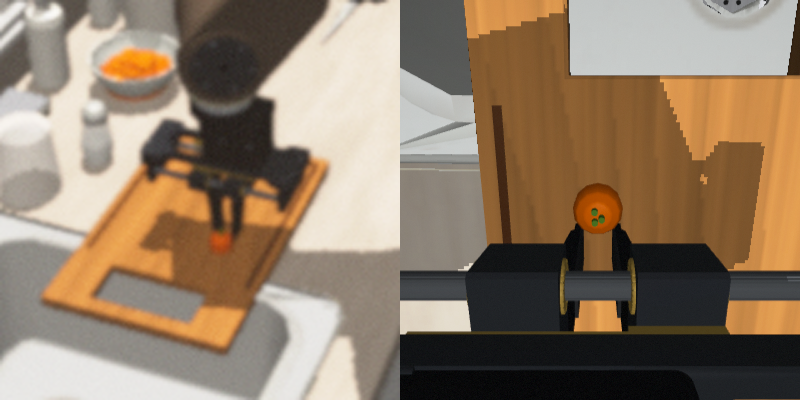

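Carrot B sits cradled between the fingertips (wrist px ≈(478,209) uncropped). It needs a further drift to +x to clear the opening's front edge.

Call:
{"fn": "move_arm", "kwargs": {
  "commands": [
    [[0.15,0.6,0],[0,0,0],0.17],
    [[0.15,0.6,0],[0,0,0],0.17],
    [[0.15,0.6,0],[0,0,0],0.17],
    [[0.15,0.6,0],[0,0,0],0.17],
    [[0.15,0.6,0],[0,0,0],0.17],
    [[0.15,0.6,0],[0,0,0],0.17],
    [[0.15,0.6,0],[0,0,0],0.17],
    [[0.15,0.6,0],[0,0,0],0.17],
    [[0.15,0.6,0],[0,0,0],0.17],
    [[0.15,0.6,0],[0,0,0],0.17]
  ]
}}

```text
t: 12.0
eef_pos: [550.0, 393.9, 23.7]
tcp_rot: [3.141, -0.0, 1.58]
ft_force: [0.1, -0.1, 0.3]
opening: 0.17
grip_force: 0.1
```

Call:
{"fn": "move_arm", "kwargs": {
  "commands": [
    [[0,0.6,0],[0,0,0],0.17],
    [[0,0.6,0],[0,0,0],0.17],
    [[0,0.6,0],[0,0,0],0.17],
    [[0,0.6,0],[0,0,0],0.17],
    [[0,0.5,0],[0,0,0],0.17],
    [[0,0.5,0],[0,0,0],0.17],
    [[0,0.5,0],[0,0,0],0.17],
    [[0,0.5,0],[0,0,0],0.17],
    [[0,0,0],[0,0,0],0.17]
  ]
}}

```text
t: 12.9
eef_pos: [549.8, 438.0, 23.6]
tcp_rot: [3.141, -0.0, 1.58]
ft_force: [0.1, -0.2, 0.4]
opening: 0.171
grip_force: 0.0
```

Call:
{"fn": "move_arm", "kwargs": {
  "commands": [
    [[0,0,4],[0,0,0],0.17],
    [[0,0,4],[0,0,0],0.17],
    [[0.7,-3,2],[0,0,0],0.17],
    [[0.7,-4.5,0],[0,0,0],0.17],
    [[0.7,-4.5,0],[0,0,0],0.17],
    [[0.7,-4.5,0],[0,0,0],0.17],
    [[0.7,-4.5,0],[0,0,0],0.17],
    [[0.7,-3,0],[0,0,0],0.17],
    [[0.6,-1,0],[0,0,0],0.17],
    [[0,0,0],[0,0,0],0.17]
  ]
}}

```text
t: 13.9
eef_pos: [598.7, 186.3, 123.8]
tcp_rot: [3.141, -0.0, 1.578]
ft_force: [0.1, -0.3, 0.0]
opening: 0.171
grip_force: 0.0
```

```bash
python3 - <<'E'
from h import *
s=state();print(s["t"],s["eef_pos"],s["ft_force"])
im=read_camera("wrist");d=read_camera("side")
h=cv2.cvtColor(im,cv2.COLOR_BGR2HSV);m=cv2.inRange(h,(4,210,100),(10,255,255))
n,l,st,c=cv2.connectedComponentsWithStats(m)
for i in range(1,n):
    if st[i,4]>80: print("orange",c[i],st[i],ray("wrist",c[i],30).round(1))
o,hs=board("side",d,(200,170,390,330))
for c in hs:
    r=cv2.minAreaRect(ray("side",c[:,0],20)[:,:2].astype(np.float32));print(cv2.boxPoints(r).round())
b=cv2.resize(d[160:360,200:360],None,fx=2,fy=2,interpolation=2);cv2.imwrite("pics/p6.png",np.hstack([b,im[:,120:520]]))
E
```

```text
13.9 [598.6624557  186.25528534 123.77152519] [ 0.08791022 -0.26983726  0.01250654]
[[515. 485.]
 [515. 431.]
 [635. 432.]
 [635. 486.]]
```

View pics/p6.png

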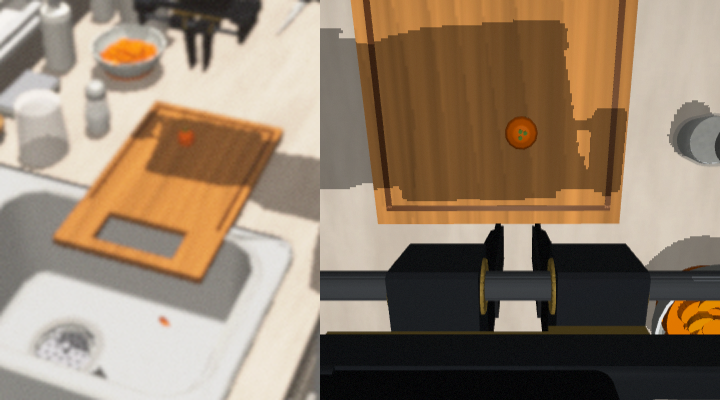

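Carrot B lies in the sink bowl (side crop (163,321)). Carrot A is at wrist px (321,133), at about world (601,245). I do the same for A.

```bash
python3 - <<'E'
from h import *
print(ray("wrist",[(321,133)],30).round(1))
E
```

```text
[[600.1 244.3  30. ]]
```

Call:
{"fn": "move_arm", "kwargs": {
  "commands": [
    [[0.2,2,-2],[0,0,0],0.17],
    [[0,0,-3],[0,0,0],0.17],
    [[0,0,-2.5],[0,0,0],0.17],
    [[0,0,-1.5],[0,0,0],0.17],
    [[0,0,-1],[0,0,0],0.17],
    [[0,0,0],[0,0,0],0.17],
    [[0,0,0],[0,0,0],0.17]
  ]
}}

```text
t: 14.7
eef_pos: [600.3, 207.7, 24.4]
tcp_rot: [3.141, -0.0, 1.58]
ft_force: [-0.4, 0.2, -0.4]
opening: 0.172
grip_force: 0.0
```

Call:
{"fn": "move_arm", "kwargs": {
  "commands": [
    [[0,0.4,0],[0,0,0],0.17],
    [[0,0.4,0],[0,0,0],0.17],
    [[0,0.5,0],[0,0,0],0.17],
    [[0,0.6,0],[0,0,0],0.17],
    [[0,0.6,0],[0,0,0],0.17],
    [[0,0.6,0],[0,0,0],0.17],
    [[-0.1,0.6,0],[0,0,0],0.17],
    [[-0.1,0.6,0],[0,0,0],0.17],
    [[-0.1,0.6,0],[0,0,0],0.17],
    [[-0.1,0.6,0],[0,0,0],0.17]
  ]
}}

```text
t: 15.7
eef_pos: [595.8, 262.9, 23.7]
tcp_rot: [3.141, 0.0, 1.58]
ft_force: [-0.0, -0.2, -0.2]
opening: 0.169
grip_force: 0.1
```

Call:
{"fn": "move_arm", "kwargs": {
  "commands": [
    [[-0.1,0.6,0],[0,0,0],0.17],
    [[-0.1,0.6,0],[0,0,0],0.17],
    [[-0.1,0.6,0],[0,0,0],0.17],
    [[-0.1,0.6,0],[0,0,0],0.17],
    [[-0.1,0.6,0],[0,0,0],0.17],
    [[-0.1,0.6,0],[0,0,0],0.17],
    [[-0.1,0.6,0],[0,0,0],0.17],
    [[-0.1,0.6,0],[0,0,0],0.17],
    [[-0.1,0.6,0],[0,0,0],0.17],
    [[-0.1,0.6,0],[0,0,0],0.17]
  ]
}}

```text
t: 16.7
eef_pos: [585.8, 322.9, 23.7]
tcp_rot: [3.141, -0.0, 1.58]
ft_force: [-0.2, -0.3, 0.0]
opening: 0.173
grip_force: 0.1
```

Call:
{"fn": "move_arm", "kwargs": {
  "commands": [
    [[0,0.6,0],[0,0,0],0.17],
    [[0,0.6,0],[0,0,0],0.17],
    [[0,0.6,0],[0,0,0],0.17],
    [[0,0.6,0],[0,0,0],0.17],
    [[0,0.6,0],[0,0,0],0.17],
    [[0,0.6,0],[0,0,0],0.17],
    [[0,0.6,0],[0,0,0],0.17],
    [[0,0.6,0],[0,0,0],0.17],
    [[0,0.6,0],[0,0,0],0.17],
    [[0,0.6,0],[0,0,0],0.17]
  ]
}}

```text
t: 17.7
eef_pos: [585.9, 382.9, 23.7]
tcp_rot: [3.141, -0.0, 1.58]
ft_force: [-0.4, -0.2, 0.3]
opening: 0.168
grip_force: 0.1
```

Call:
{"fn": "move_arm", "kwargs": {
  "commands": [
    [[0,0.6,0],[0,0,0],0.17],
    [[0,0.6,0],[0,0,0],0.17],
    [[0,0.6,0],[0,0,0],0.17],
    [[0,0.6,0],[0,0,0],0.17],
    [[0,0.6,0],[0,0,0],0.17],
    [[0,0.6,0],[0,0,0],0.17],
    [[0,0.6,0],[0,0,0],0.17],
    [[0,0.6,0],[0,0,0],0.17],
    [[0,0.4,0],[0,0,0],0.17],
    [[0,0,0],[0,0,0],0.17]
  ]
}}

```text
t: 18.7
eef_pos: [585.8, 434.9, 23.6]
tcp_rot: [3.141, -0.0, 1.58]
ft_force: [0.1, -0.2, 0.9]
opening: 0.17
grip_force: 0.0
```

Call:
{"fn": "move_arm", "kwargs": {
  "commands": [
    [[0,0,4],[0,0,0],0.17],
    [[0,0,4],[0,0,0],0.17],
    [[0,-3,3],[0,0,0],0.17],
    [[0,-4.5,2],[0,0,0],0.17],
    [[0,-4.5,0],[0,0,0],0.17],
    [[0,-4.5,0],[0,0,0],0.17],
    [[0,-4.5,0],[0,0,0],0.17],
    [[0,-3,0],[0,0,0],0.17],
    [[0,-1,0],[0,0,0],0.17],
    [[0,0,0],[0,0,0],0.17]
  ]
}}

```text
t: 19.7
eef_pos: [586.1, 183.3, 153.9]
tcp_rot: [3.141, -0.0, 1.578]
ft_force: [-0.1, -0.1, -0.5]
opening: 0.169
grip_force: 0.0
```

```bash
python3 - <<'E'
from h import *
s=state();print(s["t"],s["eef_pos"],s["ft_force"])
d=read_camera("side");h=cv2.cvtColor(d,cv2.COLOR_BGR2HSV)
o,hs=board("side",d,(200,170,390,300))
for c in hs:
    r=cv2.minAreaRect(ray("side",c[:,0],20)[:,:2].astype(np.float32));print(cv2.boxPoints(r).round())
q=cv2.approxPolyDP(o,5,True)[:,0];print(ray("side",q,20)[:,:2].round().tolist())
old=cv2.imread("pics/p6.png")[:,:320];new=cv2.resize(d[160:360,200:360],None,fx=2,fy=2,interpolation=2)
for nm,im in(("before",old),("now",new)):
    hh=cv2.cvtColor(im,cv2.COLOR_BGR2HSV);m=cv2.inRange(hh,(0,150,120),(11,255,255));n,l,st,c=cv2.connectedComponentsWithStats(m)
    print(nm,[(c[i].round().tolist(),int(st[i,4])) for i in range(1,n) if st[i,4]>15])
E
```

```text
19.7 [586.14491387 183.29026067 153.88635796] [-0.12324434 -0.10952801 -0.48892473]
[[514. 485.]
 [515. 431.]
 [636. 432.]
 [635. 486.]]
[[685.0, 168.0], [680.0, 507.0], [466.0, 502.0], [474.0, 163.0]]
before [([186.0, 138.0], 235)]
now []
```

```bash
python3 - <<'E'
from h import *
for k in range(2):
  d=read_camera("side");new=cv2.resize(d[160:360,200:360],None,fx=2,fy=2,interpolation=2)
old=cv2.imread("pics/p6.png")[:,:320]
for nm,im in(("before",old),("now",new)):
    hh=cv2.cvtColor(im,cv2.COLOR_BGR2HSV);m=cv2.inRange(hh,(0,70,90),(18,255,255));m[:150]=0;n,l,st,c=cv2.connectedComponentsWithStats(m)
    print(nm,[(c[i].round().tolist(),int(st[i,4]),st[i,:4].tolist(), ray("side",(200+c[i][0]/2,160+c[i][1]/2),-155)[0].round().tolist()) for i in range(1,n) if st[i,4]>8])
s=read_camera("scene");h=cv2.cvtColor(s,cv2.COLOR_BGR2HSV);m=cv2.inRange(h,(0,120,90),(14,255,255));n,l,st,c=cv2.connectedComponentsWithStats(m)
print("scene",[(c[i].round().tolist(),int(st[i,4])) for i in range(1,n) if st[i,4]>8])
E
```

```text
before [([166.0, 205.0], 17468, [52, 150, 223, 134], [655.0, 215.0, -155.0]), ([164.0, 321.0], 61, [159, 317, 10, 9], [553.0, 447.0, -155.0])]
now [([166.0, 205.0], 17479, [52, 150, 223, 134], [655.0, 215.0, -155.0]), ([141.0, 315.0], 40, [138, 311, 8, 8], [590.0, 448.0, -155.0]), ([165.0, 321.0], 41, [162, 317, 9, 7], [551.0, 445.0, -155.0])]
scene [([270.0, 178.0], 2634), ([373.0, 182.0], 184), ([271.0, 196.0], 10)]
```

```bash
python3 -c "
from cell import env
print(env.job_done())"
```

```text
the job is handed in; nothing more can be done
None
```

The job is handed in at about 20 s of the 58 s allowed: the board's whole opening hangs over the sink bowl (near edge about 15–19 mm past the bowl edge) and both carrot ends lie on the bowl floor. I kept clear of the things round the board, though I did not re-measure their positions at the end.

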